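# Find the stamped tip box and push it to the dispatch line

### The arm

A 7-joint arm with a two-finger parallel gripper is mounted at the origin on the work surface. World frame = base frame: x ahead of the robot, y to its left, z up, the work surface at z = 0. Lengths are in m, angles in rad, forces in N, time in s.
With the tool pointing down it reaches from about 0.425 to 0.925 m from the base axis. Payload 6.8 kg.
Tool frame: the origin (TCP) lies where the fingers leave the gripper's body, on its centre line; the fingertips stand 73 mm ahead of it and the grasp point (between the pads) lies 54 mm ahead of it; z points along the fingers, y is the direction in which the jaws open and shut (so a half turn about z gives the same grasp; the last joint's range is limited). The gripper opens to 85 mm and grips with 20 to 120 N. Pads are 22 mm wide; open, the fingers measure 114 mm over their backs; the gripper's body (76 mm by 85 mm) begins 54 mm behind the grasp point. The pads swing forward as they close: fully open they stand 13 mm farther back than shut.
Start: joints at [-0.108, 0.477, 0.022, 1.555, -0.011, 1.109, -0.083], TCP at [0.675, 0, 0.304] pointing down, gripper open.
Joint ranges: [-2.96, 2.96], [-0.34, 2.1], [-1.41, 1.46], [0.24, 2.44], [-1.37, 4.51], [0.17, 1.92], [-2.96, 2.96]. Speed limits (rad/s): [2.39, 2.39, 3.14, 3.14, 3.14, 3.14, 3.14].

### API

Orientations are given as a rotation vector (axis times angle).
In Python, from bench import r gives the robot as it stands.
- The arm moves only by the shell command python3 -m handwheel 'ROWS' [FORCE]. ROWS is JSON, a list that holds one entry, the list of rows, each a list of 7 numbers: the shift along the world's x, y, z in m, then the turn, a rotation vector about the world's x, y, z in rad, then the finger opening in m, from 0 to 0.0854. A call has 1 to 10 rows; each row shifts and turns the commanded pose from where the row before left it; what a row does not reach is not made up. A row lasts 1/12 s, in which the tool goes at most 41.7 mm and 7.16 degrees, less where a joint would pass 70% of its speed; a pose out of reach is approached as far as the arm can. A call is refused whole if a number of a shift passes 0.0417 or a number of a turn 0.125, either way. A call with a gripper value outside its range is refused whole. The fingers move at their own pace and stop on an object; FORCE is the grip in N (left out, the last holds). Time passes only in rows, so rows that do not move let the fingers close. It gives the time, the measured TCP pose, the force and the opening at its end, in the units of the state.
- r.get_obs(): the state, without advancing time (a new reading comes with each control period).
- r.grab_frame(name): name is "scene" or "side" or "wrist"; returns (picture, depth): 420x560x3 uint8, red, green, blue; 420x560 float32, m along the optical axis (not along the pixel's ray), 0 where there is no reading.
- r.get_calibration(name): a dict with "vertical_fov" (degrees; the focal length in pixels is half the picture's height over the tangent of half this angle, whatever the lens; pixels are square), "cx", "cy" (the principal point, pixels), "R" (3x3) and "t" (3): a world point X has camera coordinates R X + t; the wrist camera has in their place "T_tool_cam" (4x4, takes a point from camera to tool coordinates, whose origin is the TCP and whose axes are the flange's). Camera axes: x right, y down, z forward; pixel columns grow to the right and rows downward; lengths in m; the calibration is good to about 2 mm. A picture is of the moment at which its call begins: read the wrist's pose just before it. get_calibration takes no time and is no camera call.
- r.hand_in(): hands the job in, once; it reports no verdict.
Trained networks look in the newest picture that a camera, given by its name, has taken for a name from the list of things; names that differ only in an ending like _2 or _b are one class to them, and where a whole thing is asked for, a point or a joint stands for the part that bears it (a point fixed in the world has none). Each returns a list of dicts, best first, with "p" (0 to 1); they miss things now and then, are a little off and sometimes report something else, mostly with a low value. They report only what shows in the picture. A call takes as long as a camera call. They do not tell look-alikes from the thing itself.
- r.masks_of(label, camera): "pixels" (420x560 bool, what is visible of it) and "at" ([column, row] in pixels, amid what is visible of it).
The state is a dict: "clock": time; "joints": joint angles; "qvel": joint speeds; "tau": joint torques, N m; "tcp_pos": TCP position; "orientation": TCP orientation; "contact_force": force on the tool from outside, world axes, zero at the start; "moment": the same for the moment, N m; "grip_width": finger opening in m.
Only numpy, scipy, OpenCV 4.12 (cv2) and the standard library are available. Lean on these libraries where they do the work, as an engineer would, in place of code of your own. Each camera call takes 0.05 s, during which the arm holds its last target.

### The job

One of the two pipette-tip boxes carries a round green release stamp under its base. Tip both boxes over towards the robot, so that each lies on its near long side with its base on view from across the bench, then push the stamped one, still lying, away from the robot until its base end stands on the yellow dispatch tape, roughly square to the tape. Only push with the fingertips, never pick a box up; leave the other box lying on the robot's side of the tape, and do not disturb the bottle, beaker and tube standing nearby.

Things in the scene. Friction and masses are not known exactly. Their poses are not given: they have to be found in the camera images.
- box_stamped: pipette-tip box, 85 mm deep (x), 122 wide (y), 115 high, 0.18 to 0.35 kg, smooth flat faces: pale tray, pink tips under a clear lid, latched shut (one solid block). Origin: centre of the base; +z through the lid, +x to the far long face while standing (within 0.2 rad). A 60 mm ringed green stamp is in the middle of the underside; else it looks like the other box, and either may stand left or right.
- box_plain: the box without a stamp; same size, look, origin, axes and behaviour. Either box: pushed level at its top (95 mm or higher) it tips about the opposite bottom edge; pushed below about 55 mm it slides; between, it depends on friction. Past 37 degrees it falls onto its side by itself.
- box_stamped_far (a point): centre of the stamped box's far long face (+x face), 57 mm above the bench while it stands. Once the box lies on its near side this face is on top, 85 mm up; the box is then 115 mm long, lid towards the robot, base (origin, 42 mm up) facing away.
- box_plain_far (a point): the same point of the plain box.
- box_stamped_edge (a point): middle of the stamped box's near bottom edge, on which it turns when tipped towards the robot; this edge stays on the bench throughout.
- box_plain_edge (a point): the same point of the plain box.
- dispatch_line: yellow tape stuck flat on the bench beyond the boxes, 40 mm wide (its x) and 760 mm long (its y), no thickness to speak of. Origin: centre of the tape; +x across it, away from the robot.
- amber_bottle: small brown bottle with a white cap, 36 mm in diameter, 85 mm high, standing between the boxes; origin at the centre of its foot. Leave alone.
- beaker: glass beaker, 68 mm in diameter, 90 mm high, standing to the left of the boxes; origin at the centre of its foot. Leave alone.
- capped_tube: free-standing sample tube with a blue screw cap, 35 mm in diameter over the cap, 115 mm high, standing to the right of the boxes; origin at the centre of its foot. Leave alone.
Not all that is in view belongs to the job. Leave any blue, orange or turquoise look-alike of the box_stamped alone.

How it is judged:
By the outcome, as a careful person would: the job done as asked, in the order asked, and still so for the second after the job is handed in, with the robot touching nothing.
It also fails if it takes over 61 s, if anything falls off the work surface, if the arm or the gripper's body presses on something with over 40 N, if the wrist force passes 120 N, or if a joint passes its speed limit or range.

## Working session

There is one attempt and no reset: what is moved stays moved. The work goes in short steps, Python scripts to look and compute and a shell command to move; the robot and the scene stay as the last step left them, time stands still between calls to the robot, and variables do not carry over. Pictures are saved under pics/ and viewed, and the job is handed in when it is done.

```bash
mkdir -p pics; ls
cat > h.py <<'E'
import numpy as np, cv2
from bench import r
from scipy.spatial.transform import Rotation as Ro
def cam(n):
    c=r.get_calibration(n)
    o=r.get_obs()
    im,d=r.grab_frame(n)
    f=im.shape[0]/2/np.tan(np.radians(c["vertical_fov"])/2)
    if "R" in c: R=np.array(c["R"]);t=np.array(c["t"])
    else:
        T=np.array(c["T_tool_cam"]);W=np.eye(4);W[:3,:3]=Ro.from_rotvec(o["orientation"]).as_matrix();W[:3,3]=o["tcp_pos"]
        M=np.linalg.inv(W@T);R=M[:3,:3];t=M[:3,3]
    return im,d,(f,c["cx"],c["cy"],R,t)
def pts(d,k):
    f,cx,cy,R,t=k
    v,u=np.mgrid[:d.shape[0],:d.shape[1]]
    P=np.stack([(u-cx)/f*d,(v-cy)/f*d,d],-1)
    return (P-t)@R
def proj(X,k):
    f,cx,cy,R,t=k
    p=R@np.array(X)+t
    return [round(f*p[0]/p[2]+cx,1),round(f*p[1]/p[2]+cy,1)]
def save(im,n): cv2.imwrite("pics/"+n+".png",cv2.cvtColor(im,cv2.COLOR_RGB2BGR))
E
python3 - <<'E'
from h import *
for n in("scene","side","wrist"):
    im,d,k=cam(n); save(im,n+"0"); P=pts(d,k); np.savez("/tmp/%s0.npz"%n,im=im,P=P,d=d)
    print(n,k[0],np.round(-k[3].T@k[4],3),np.round(k[3][2],2))
    if n!="wrist":
      for l in("box_stamped","box_plain","dispatch_line","amber_bottle","beaker","capped_tube"):
        for m in r.masks_of(l,n):
            q=P[m["pixels"]&(d>0)]
            print(l,round(m["p"],2),np.round(m["at"]),np.round(np.percentile(q,[2,50,98],axis=0),3).tolist() if len(q) else 0)
print(r.get_obs())
E
```

```text
pics
scene 457.5327838357959 [1.178 0.638 0.779] [-0.55 -0.55 -0.63]
box_stamped 0.95 [134. 176.] [[0.661, -0.423, 0.003], [0.739, -0.336, 0.091], [0.786, -0.3, 0.119]]
box_stamped 0.89 [207. 188.] [[0.585, -0.238, 0.008], [0.638, -0.138, 0.089], [0.665, -0.115, 0.119]]
box_stamped 0.82 [210. 253.] [[0.721, -0.058, 0.005], [0.783, 0.038, 0.113], [0.829, 0.07, 0.118]]
box_stamped 0.61 [264. 138.] [[0.267, -0.354, 0.003], [0.315, -0.279, 0.062], [0.605, 0.008, 0.295]]
box_plain 0.81 [297. 257.] [[0.603, 0.103, 0.01], [0.663, 0.183, 0.1], [0.687, 0.225, 0.118]]
dispatch_line 0.8 [255. 310.] [[0.75, -0.335, -0.001], [0.779, 0.164, 0.002], [0.811, 0.384, 0.005]]
amber_bottle 0.73 [279. 215.] [[0.512, -0.018, 0.006], [0.557, 0.018, 0.054], [0.568, 0.03, 0.089]]
beaker 0.69 [417. 270.] [[0.456, 0.337, 0.004], [0.501, 0.369, 0.063], [0.52, 0.398, 0.092]]
beaker 0.66 [212. 190.] [[0.584, -0.245, 0.003], [0.638, -0.14, 0.089], [0.665, -0.115, 0.119]]
capped_tube 0.52 [203. 128.] [[0.468, -0.388, 0.114], [0.484, -0.368, 0.117], [0.502, -0.351, 0.12]]
side 528.151941366364 [ 0.108 -0.77   0.875]
[... 1056 characters left out ...]
 0.   -0.3  -0.95]
{'clock': 0.75, 'joints': array([-0.1080982 ,  0.47696073,  0.02239545,  1.55539696, -0.01150985,
        1.10930163, -0.08315351]), 'qvel': array([-0.00015027, -0.00051093, -0.00141676,  0.00015887,  0.00127957,
        0.00122624,  0.00137772]), 'tau': array([ 7.15553579e-04, -5.96214759e+01,  1.60666790e+00, -2.81518829e+01,
        1.26166982e-02,  1.58299652e-03,  2.92330128e-05]), 'tcp_pos': array([6.75015041e-01, 9.35344371e-06, 3.03935451e-01]), 'orientation': array([2.22151214e+00, 2.22134168e+00, 9.99771540e-05]), 'contact_force': array([0.5419188 , 0.64219383, 0.4850954 ]), 'moment': array([0.00428797, 0.0426085 , 0.0340627 ]), 'grip_width': 0.08508043497492424}
```

View pics/scene0.png

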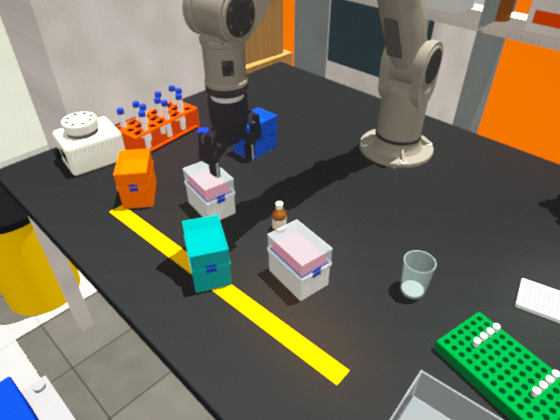

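View pics/side0.png

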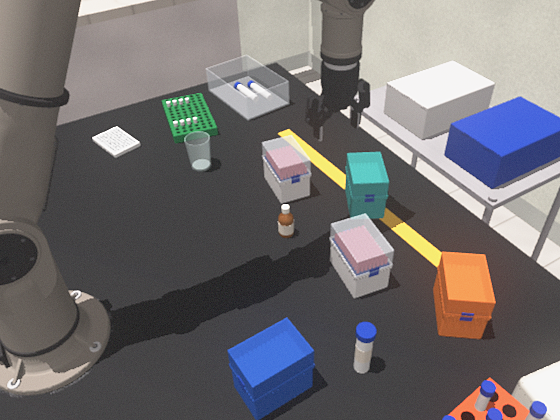

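Run:
```python
import numpy as np,cv2
# top-face footprints from both cams
for n in("scene","side"):
    z=np.load("/tmp/%s0.npz"%n);P=z["P"];im=z["im"]
    m=(P[...,2]>.108)&(P[...,2]<.125)&(z["d"]>0)&(P[...,0]>.2)
    N,L,S,C=cv2.connectedComponentsWithStats(m.astype(np.uint8))
    for i in range(1,N):
        if S[i,4]>150:
            q=P[L==i][:,:2].astype(np.float32); rc=cv2.minAreaRect((q*1000)); print(n,S[i,4],C[i].round(),[np.round(x,1) for x in rc],im[L==i].mean(0).round())
    hsv=cv2.cvtColor(im,cv2.COLOR_RGB2HSV)
    y=(hsv[...,0]>20)&(hsv[...,0]<35)&(hsv[...,1]>110)&(abs(P[...,2])<.01)&(P[...,0]>.5)
    q=(P[y][:,:2]*1000).astype(np.float32);print("tape",len(q),cv2.minAreaRect(q))
    print([np.round(np.percentile(q[abs(q[:,1]-c)<10][:,0],[1,50,99])) if (abs(q[:,1]-c)<10).sum()>9 else 0 for c in(-300,-200,-100,0,100,200,300)])
```

```text
scene 476 [69. 45.] [array([  484., -1419.]), array([286.2, 579. ]), np.float64(36.4)] [182. 174. 165.]
scene 219 [264. 115.] [array([ 302. , -316.6]), array([75.7, 86.1]), np.float64(2.5)] [ 34. 106. 228.]
scene 851 [132. 162.] [array([ 720.7, -370. ]), array([127.2,  83.1]), np.float64(52.2)] [252. 162.   3.]
scene 790 [206. 176.] [array([ 618.2, -181.1]), array([125.9,  84. ]), np.float64(83.4)] [226. 216. 219.]
scene 1506 [204. 236.] [array([7.682e+02, 7.000e-01]), array([125.,  82.]), np.float64(61.3)] [  3. 228. 221.]
scene 1653 [299. 242.] [array([639.5, 161.3]), array([121.8,  84.2]), np.float64(82.1)] [230. 221. 224.]
tape 4215 ((782.18408203125, 11.543853759765625), (45.73868942260742, 765.7759399414062), 2.6941721439361572)
[array([776., 797., 819.]), array([772., 793., 814.]), array([768., 789., 810.]), 0, array([757., 777., 798.]), array([751., 773., 794.]), array([747., 769., 789.])]
side 727 [151.  18.] [array([ 675.4, 1151.7]), array([ 26.2, 629. ]), np.float64(89.7)] [155. 145. 143.]
side 230 [537.   8.] [array([1876.9,  448.4]), array([225.1,  26.8]), np.float64(88.
[... 198 characters left out ...]
loat64(61.6)] [ 91. 191. 186.]
side 1830 [361. 238.] [array([ 616.4, -179.7]), array([124.4,  84.3]), np.float64(81.3)] [208. 191. 198.]
side 2302 [467. 278.] [array([ 721.1, -368.4]), array([124.2,  83.1]), np.float64(52.5)] [241. 151.  84.]
side 3247 [269. 352.] [array([ 327. , -316.2]), array([120.2,  85.2]), np.float64(3.1)] [ 67. 111. 212.]
side 323 [365. 331.] [array([ 485.9, -367. ]), array([35.1, 34. ]), np.float64(54.2)] [ 61.  91. 203.]
tape 1412 ((781.19970703125, 69.27613830566406), (45.57563018798828, 644.6339111328125), 2.852396011352539)
[0, array([774., 793., 812.]), array([772., 789., 805.]), 0, array([760., 770., 786.]), array([755., 772., 792.]), array([766., 779., 787.])]
```

The two pale boxes stand at about (0.639, 0.161) (scene px 299,257) and (0.617, -0.180) (px 207,188), both yawed about -8°. Turquoise, orange and blue are the look-alikes. The tape is at x≈0.782, yawed about +2.7°. I'll tip the left box first.

```bash
python3 -m handwheel '[[[0.004,0.0125,0,0,0,0.119,0.085],[0.004,0.0125,0,0,0,0.119,0.085],[0.004,0.0125,0,0,0,0.119,0.085],[0.004,0.0125,0,0,0,0.119,0.085],[0.004,0.0125,0,0,0,0.119,0.085],[0.004,0.0125,0,0,0,0.119,0.085],[0.004,0.0125,0,0,0,0.119,0.085],[0.004,0.0125,0,0,0,0.119,0.085],[0.004,0.0125,0,0,0,0.119,0.085],[0.004,0.0125,0,0,0,0.119,0.085]]]'
python3 -m handwheel '[[[0.003,0.0125,0,0,0,0.119,0.085],[0.003,0.0125,0,0,0,0.119,0.085],[0,0,-0.02,0,0,0,0.085],[0,0,-0.03,0,0,0,0.085],[0,0,-0.03,0,0,0,0.085],[0,0,-0.03,0,0,0,0.085],[0,0,-0.02,0,0,0,0.085],[0,0,-0.012,0,0,0,0.085],[0,0,0,0,0,0,0.085]]]'
python3 - <<'E'
from h import *
im,d,k=cam("scene"); save(im,"scene1")
o=r.get_obs();print(o["clock"],o["tcp_pos"],Ro.from_rotvec(o["orientation"]).as_matrix().round(3).tolist(),o["contact_force"])
E
```

```text
clock: 1.58
tcp_pos: [0.7152, 0.1255, 0.3039]
orientation: [0.586, 3.086, -0.0]
contact_force: [0.1, 0.9, 0.4]
grip_width: 0.0852
clock: 2.33
tcp_pos: [0.7195, 0.1494, 0.1585]
orientation: [-0.224, -3.129, 0.003]
contact_force: [-0.9, -0.6, -1.2]
grip_width: 0.0851
2.3833 [0.72058956 0.14982131 0.1608959 ] [[-0.99, 0.142, -0.002], [0.142, 0.99, -0.001], [0.002, -0.001, -1.0]] [0.22631441 0.32533745 0.77394129]
```

View pics/scene1.png

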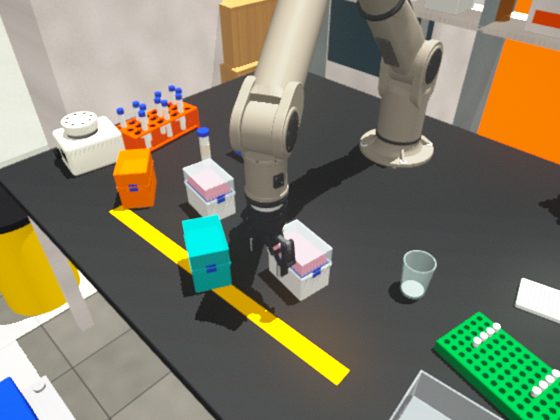

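The hand is just beyond the left box's far face (fingers at px 280,250) and clear of it. Next I push towards the robot.

```bash
python3 -m handwheel '[[[-0.0099,0.0014,0,0,0,0,0.085],[-0.0079,0.0011,0,0,0,0,0.085],[-0.006,0.0008,0,0,0,0,0.085],[-0.006,0.0008,0,0,0,0,0.085],[-0.006,0.0008,0,0,0,0,0.085],[-0.006,0.0008,0,0,0,0,0.085],[-0.006,0.0008,0,0,0,0,0.085],[-0.006,0.0008,0,0,0,0,0.085],[-0.006,0.0008,0,0,0,0,0.085],[-0.006,0.0008,0,0,0,0,0.085]]]'
python3 - <<'E'
from h import *
im,d,k=cam("scene"); save(im,"scene2")
E
```

```text
clock: 3.22
tcp_pos: [0.6548, 0.159, 0.1621]
orientation: [0.224, 3.133, 0.0]
contact_force: [1.7, -0.7, 3.2]
grip_width: 0.0852
```

View pics/scene2.png

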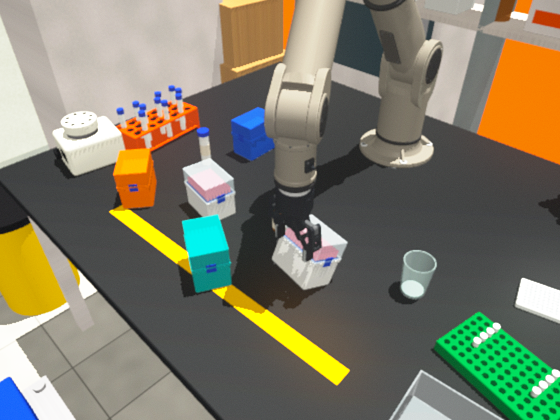

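The left box (px 305,255) is tilting as intended, so I keep pushing.

```bash
python3 -m handwheel '[[[-0.005,0.0007,0,0,0,0,0.085],[-0.005,0.0007,0,0,0,0,0.085],[-0.005,0.0007,0,0,0,0,0.085],[-0.005,0.0007,0,0,0,0,0.085],[-0.005,0.0007,0,0,0,0,0.085],[-0.005,0.0007,0,0,0,0,0.085],[-0.005,0.0007,0,0,0,0,0.085],[0,0,0,0,0,0,0.085],[0,0,0,0,0,0,0.085]]]'
python3 - <<'E'
from h import *
im,d,k=cam("scene"); save(im,"scene3")
E
```

```text
clock: 4.02
tcp_pos: [0.6198, 0.1639, 0.1617]
orientation: [-0.223, -3.133, 0.0]
contact_force: [0.3, -0.1, -0.0]
grip_width: 0.085
```

View pics/scene3.png

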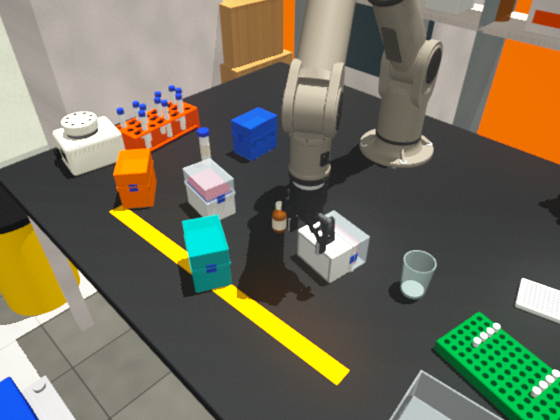

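The left box has fallen onto its near side. The base looks plain, which I'll confirm once the arm is away. Next is the right box.

```bash
python3 -m handwheel '[[[0,0,0.035,0,0,0,0.085],[0,0,0.035,0,0,0,0.085],[0,0,0.03,0,0,0,0.085],[0.01,-0.035,0,0,0,0,0.085],[0.01,-0.036,0,0,0,0,0.085],[0.01,-0.036,0,0,0,0,0.085],[0.01,-0.036,0,0,0,0,0.085],[0.01,-0.036,0,0,0,0,0.085],[0.01,-0.036,0,0,0,0,0.085],[0.008,-0.036,0,0,0,0,0.085]]]'
python3 -m handwheel '[[[0.004,-0.036,0,0,0,0,0.085],[0.004,-0.036,0,0,0,0,0.085],[0,-0.032,0,0,0,0,0.085],[0,0,0,0,0,0,0.085]]]'
python3 - <<'E'
from h import *
im,d,k=cam("scene"); save(im,"scene4");P=pts(d,k)
z=P
m=(P[...,2]>.075)&(P[...,2]<.095)&(d>0)&(P[...,0]>.4)&(P[...,0]<.68)&(P[...,1]>.07)&(P[...,1]<.3)
print(cv2.minAreaRect((P[m][:,:2]*1000).astype(np.float32)),m.sum())
m=(P[...,2]>.108)&(P[...,2]<.122)&(d>0)&(P[...,0]>.55)&(P[...,0]<.7)&(P[...,1]>-.26)&(P[...,1]<-.1)
print(cv2.minAreaRect((P[m][:,:2]*1000).astype(np.float32)),m.sum())
o=r.get_obs();print(o["clock"],o["tcp_pos"])
E
```

```text
clock: 4.9
tcp_pos: [0.6888, -0.0893, 0.2619]
orientation: [0.225, 3.133, -0.0]
contact_force: [1.4, 0.2, 0.5]
grip_width: 0.0848
clock: 5.23
tcp_pos: [0.6949, -0.2023, 0.2613]
orientation: [-0.242, -3.132, 0.01]
contact_force: [-0.5, -1.9, 0.7]
grip_width: 0.0849
((539.9967651367188, 175.60394287109375), (123.99478912353516, 117.87550354003906), 82.23663330078125) 1962
((616.7724609375, -180.42962646484375), (125.22996520996094, 83.86651611328125), 81.51828002929688) 963
5.2833 [ 0.69530993 -0.19790693  0.26133131]
```

View pics/scene4.png

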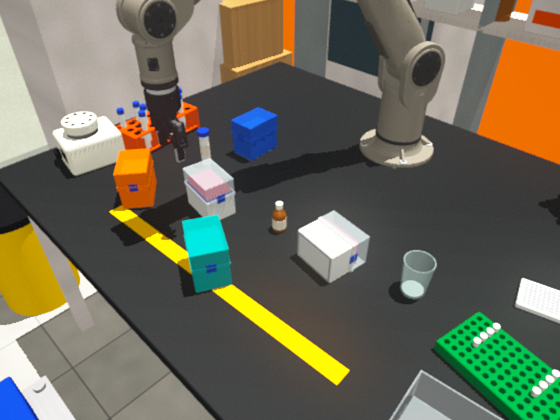

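The left box lies at (0.540, 0.176) and its base (px 318,258) has no stamp. The right box should therefore be the stamped one.

```bash
python3 -m handwheel '[[[0,0.003,-0.03,0,0,0,0.085],[0,0.003,-0.03,0,0,0,0.085],[0,0.001,-0.025,0,0,0,0.085],[0,0,-0.015,0,0,0,0.085],[0,0,0,0,0,0,0.085],[-0.0099,0.0014,0,0,0,0,0.085],[-0.0079,0.0011,0,0,0,0,0.085],[-0.006,0.0008,0,0,0,0,0.085],[-0.006,0.0008,0,0,0,0,0.085],[-0.006,0.0008,0,0,0,0,0.085]]]'
python3 -m handwheel '[[[-0.006,0.0008,0,0,0,0,0.085],[-0.006,0.0008,0,0,0,0,0.085],[-0.006,0.0008,0,0,0,0,0.085],[-0.006,0.0008,0,0,0,0,0.085],[-0.006,0.0008,0,0,0,0,0.085]]]'
python3 - <<'E'
from h import *
im,d,k=cam("scene"); save(im,"scene5")
E
```

```text
clock: 6.12
tcp_pos: [0.6617, -0.1794, 0.1641]
orientation: [0.224, 3.128, -0.001]
contact_force: [3.5, -0.6, 3.1]
grip_width: 0.085
clock: 6.53
tcp_pos: [0.63, -0.1753, 0.1622]
orientation: [0.224, 3.133, -0.0]
contact_force: [1.9, 0.4, 5.4]
grip_width: 0.0848
```

View pics/scene5.png

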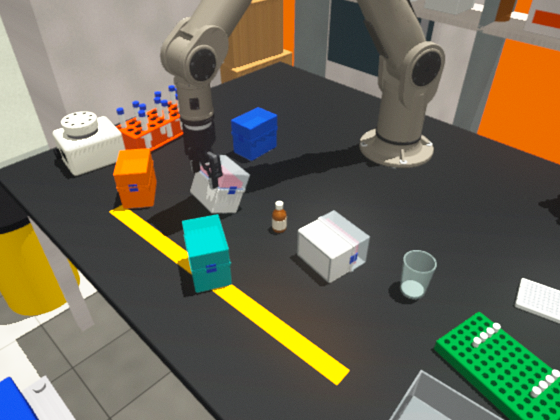

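The right box (px 220,185) is tilting.

```bash
python3 -m handwheel '[[[-0.005,0.0007,0,0,0,0,0.085],[-0.005,0.0007,0,0,0,0,0.085],[-0.005,0.0007,0,0,0,0,0.085],[-0.005,0.0007,0,0,0,0,0.085],[-0.005,0.0007,0,0,0,0,0.085],[-0.005,0.0007,0,0,0,0,0.085],[-0.003,0.0003,0,0,0,0,0.085],[0,0,0,0,0,0,0.085],[0,0,0,0,0,0,0.085]]]'
python3 -m handwheel '[[[0,0,0.035,0,0,0,0.085],[0,0,0.035,0,0,0,0.085],[0,0,0.03,0,0,0,0.085],[-0.03,0,0,0,0,0,0.085],[-0.035,0,0,0,0,0,0.085],[-0.035,0,0,0,0,0,0.085],[-0.03,0,0,0,0,0,0.085],[0,0,0,0,0,0,0.085]]]'
cat > meas.py <<'E'
from h import *
import sys
for n in("scene","side"):
    im,d,k=cam(n); save(im,n+sys.argv[1]);P=pts(d,k)
    for a,b in((.05,.3),(-.3,-.06)):
        m=(P[...,2]>.078)&(P[...,2]<.092)&(d>0)&(P[...,0]>.4)&(P[...,0]<.85)&(P[...,1]>a)&(P[...,1]<b)
        N,L,S,C=cv2.connectedComponentsWithStats(m.astype(np.uint8))
        for i in range(1,N):
            if S[i,4]>200: print(n,[np.round(x,1) for x in cv2.minAreaRect((P[L==i][:,:2]*1000).astype(np.float32))],S[i,4],C[i].round())
o=r.get_obs();print(o["clock"],o["tcp_pos"])
E
python3 meas.py 6
```

```text
clock: 7.33
tcp_pos: [0.5971, -0.1708, 0.1617]
orientation: [-0.224, -3.133, -0.0]
contact_force: [0.1, -0.1, 0.6]
grip_width: 0.0848
clock: 8.0
tcp_pos: [0.4617, -0.1714, 0.2612]
orientation: [-0.228, -3.128, 0.002]
contact_force: [-0.5, 0.4, -0.5]
grip_width: 0.085
scene [array([540.8, 175.9]), array([122.6, 118.8]), np.float64(82.4)] 1907 [333. 234.]
scene [array([ 517.7, -166.1]), array([125.7, 118.6]), np.float64(83.4)] 1151 [241. 171.]
side [array([539. , 175.7]), array([127.1, 115.7]), np.float64(81.7)] 1394 [246. 172.]
side [array([ 517. , -164.9]), array([125.2, 117.8]), np.float64(81.1)] 2506 [316. 264.]
8.1 [ 0.46701027 -0.17107258  0.26233212]
```

View pics/scene6.png

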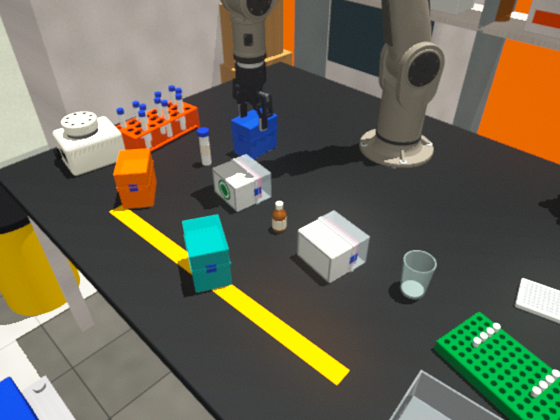

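View pics/side6.png

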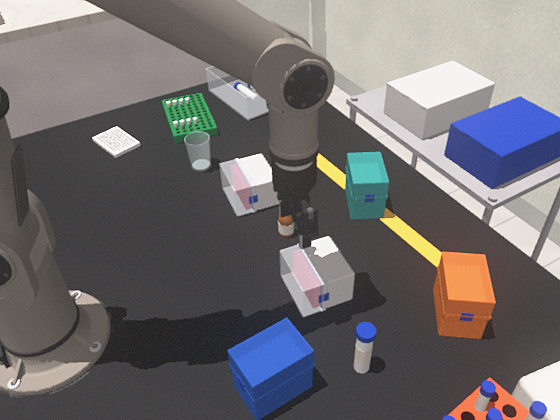

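The right box shows the green stamp (px 224,187). It lies at (0.517, -0.166) with yaw about -8°, and the bottle hasn't moved. I'll lower the hand behind its lid end.

```bash
python3 -m handwheel '[[[-0.018,0.009,0,0,0,0,0.085],[-0.018,0.008,0,0,0,0,0.085],[0,0,0,0,0,0,0.085],[0,0,-0.03,0,0,0,0.085],[0,0,-0.035,0,0,0,0.085],[0,0,-0.035,0,0,0,0.085],[0,0,-0.03,0,0,0,0.085],[0,0,-0.02,0,0,0,0.085],[0,0,-0.01,0,0,0,0.085],[0,0,0,0,0,0,0.085]]]'
python3 meas.py 7
```

```text
clock: 8.93
tcp_pos: [0.4318, -0.1533, 0.1]
orientation: [-0.223, -3.131, -0.002]
contact_force: [0.2, 0.3, 0.4]
grip_width: 0.0852
scene [array([540.9, 175.7]), array([123., 118.]), np.float64(81.6)] 1901 [332. 234.]
scene [array([ 517.3, -165.2]), array([124.3, 118.2]), np.float64(81.6)] 1163 [241. 171.]
side [array([506.2, 180.7]), array([124.9,  48.7]), np.float64(82.4)] 544 [234. 176.]
side [array([ 517. , -165.2]), array([123.2, 116.8]), np.float64(82.6)] 2377 [318. 264.]
9.0333 [ 0.43270482 -0.1538033   0.10229253]
```

View pics/side7.png

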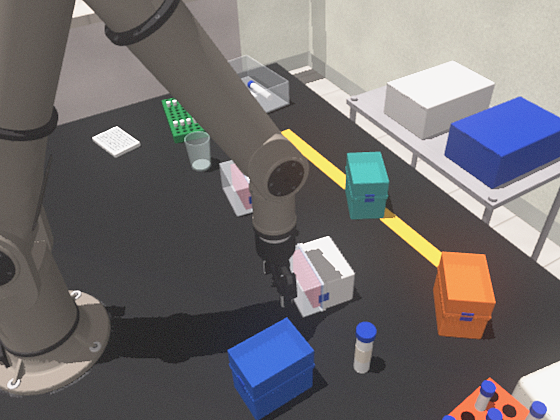

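The hand is behind the lid end (px 283,285) with a clear gap. I start pushing, turning the hand slightly to bring the box square to the tape.

```bash
python3 -m handwheel '[[[0.009,-0.001,0,0,0,0,0.085],[0.008,-0.001,0,0,0,0,0.085],[0.008,-0.001,0,0,0,0,0.085],[0.008,-0.001,0,0,0,0,0.085],[0.008,-0.001,0,0,0,0.014,0.085],[0.008,-0.001,0,0,0,0.014,0.085],[0.008,-0.001,0,0,0,0.014,0.085],[0.008,-0.001,0,0,0,0.014,0.085],[0.008,-0.001,0,0,0,0.014,0.085],[0.008,-0.001,0,0,0,0.014,0.085]]]'
python3 meas.py 8
```

```text
clock: 9.87
tcp_pos: [0.5121, -0.1642, 0.102]
orientation: [-0.091, -3.138, 0.0]
contact_force: [-6.9, 0.1, 6.9]
grip_width: 0.0851
scene [array([540.3, 176.2]), array([124.2, 118.3]), np.float64(82.8)] 1901 [333. 234.]
scene [array([ 573.2, -167.4]), array([128.6, 139.1]), np.float64(83.0)] 1291 [222. 180.]
side [array([539.2, 176. ]), array([125.3, 116.4]), np.float64(81.9)] 1452 [247. 172.]
side [array([ 589.5, -169.3]), array([122.7, 105.4]), np.float64(85.6)] 1642 [352. 251.]
9.9667 [ 0.51427433 -0.16403594  0.10217322]
```

View pics/scene8.png

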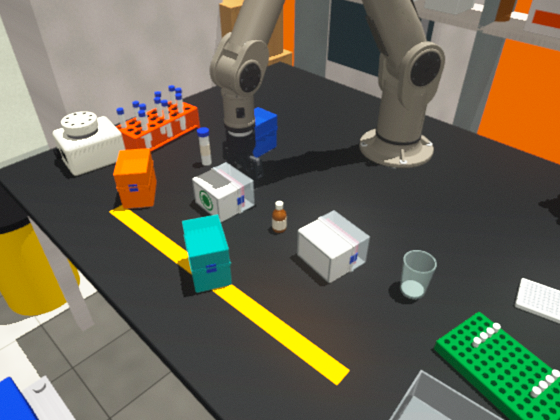

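The box follows the hand squarely; its base is at x≈0.642 and yaw about -4.5°. I keep pushing and turning.

```bash
python3 -m handwheel '[[[0.009,-0.0006,0,0,0,0.013,0.085],[0.01,-0.0005,0,0,0,0.013,0.085],[0.01,-0.0005,0,0,0,0.013,0.085],[0.01,-0.0004,0,0,0,0.013,0.085],[0.01,-0.0002,0,0,0,0.013,0.085],[0.01,0,0,0,0,0.013,0.085],[0.01,0,0,0,0,0.013,0.085],[0.01,0,0,0,0,0.013,0.085],[0.01,0,0,0,0,0,0.085],[0.01,0,0,0,0,0,0.085]]]'
python3 meas.py 9
```

```text
clock: 10.8
tcp_pos: [0.6109, -0.1663, 0.102]
orientation: [0.071, -3.138, 0.0]
contact_force: [-5.9, -0.0, 6.9]
grip_width: 0.0849
scene [array([539.6, 175.8]), array([123.9, 118.5]), np.float64(82.1)] 1910 [333. 234.]
scene [array([ 671.9, -164. ]), array([126.2, 136.1]), np.float64(89.9)] 1474 [193. 197.]
side [array([539.5, 176.1]), array([125.6, 116. ]), np.float64(81.6)] 1459 [247. 172.]
side [array([ 691.2, -162.9]), array([ 99.9, 123.6]), np.float64(0.5)] 1182 [392. 231.]
10.9 [ 0.61310377 -0.1657935   0.10212188]
```

View pics/scene9.png

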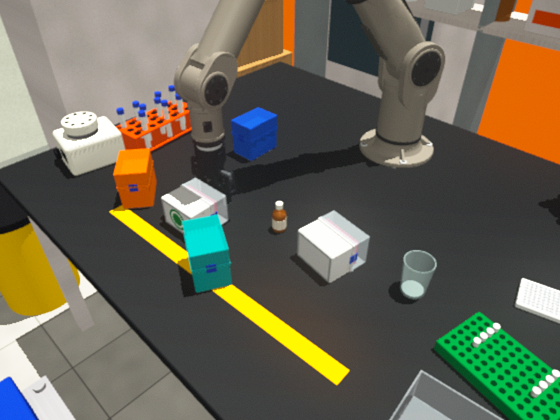

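The base is at x≈0.740, about 50 mm short, with about 25 mm of clearance to the turquoise box. Now the final push.

```bash
python3 -m handwheel '[[[0.01,0,0,0,0,0.008,0.085],[0.01,0,0,0,0,0.006,0.085],[0.009,0,0,0,0,0,0.085],[0.008,0,0,0,0,0,0.085],[0.007,0,0,0,0,0,0.085],[0.004,0,0,0,0,0,0.085],[0.002,0,0,0,0,0,0.085],[0,0,0,0,0,0,0.085]]]'
python3 -m handwheel '[[[-0.01,0,0,0,0,0,0.085],[-0.02,0,0,0,0,0,0.085],[-0.03,0,0,0,0,0,0.085],[-0.03,0,0.01,0,0,0,0.085],[-0.01,0,0.035,0,0,0,0.085],[0,0,0.035,0,0,0,0.085],[0,0,0.035,0,0,0,0.085],[0,0,0.035,0,0,0,0.085],[0,0,0,0,0,0,0.085]]]'
python3 meas.py 10
```

```text
clock: 11.57
tcp_pos: [0.661, -0.1662, 0.1021]
orientation: [0.093, -3.139, 0.0]
contact_force: [-4.0, -0.4, 5.0]
grip_width: 0.0853
clock: 12.32
tcp_pos: [0.565, -0.1663, 0.2593]
orientation: [-0.093, 3.128, -0.005]
contact_force: [1.3, 0.0, -0.2]
grip_width: 0.085
scene [array([540.1, 175.8]), array([122.5, 118.1]), np.float64(81.6)] 1903 [333. 234.]
scene [array([ 729.9, -162.3]), array([117.6, 122.9]), np.float64(3.2)] 1517 [176. 206.]
side [array([539.9, 176. ]), array([125.4, 116.9]), np.float64(81.5)] 1460 [247. 172.]
side [array([ 729.9, -161.7]), array([120.6, 123.9]), np.float64(2.9)] 2091 [397. 224.]
12.4167 [ 0.56236166 -0.16610162  0.25360118]
```

View pics/scene10.png

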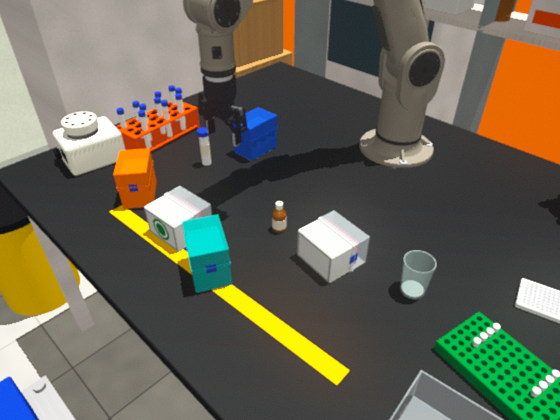

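View pics/side10.png

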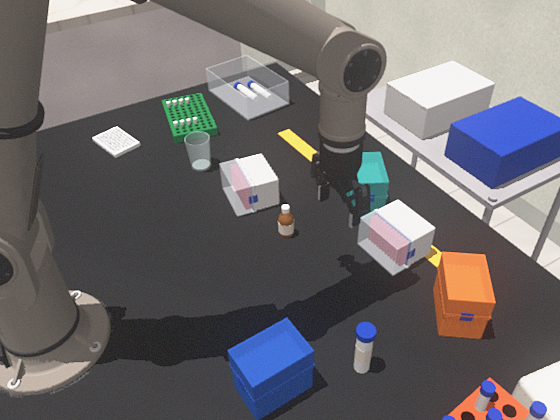

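The base end is at x≈0.787 against a tape centre of 0.790, and yaw is about 3° against the tape's 2.7°. Before handing in, I check that nothing else moved.

Run:
```python
from h import *
im,d,k=cam("scene");P=pts(d,k);z=np.load("/tmp/scene0.npz")["P"]
for l in("amber_bottle","beaker","capped_tube"):
    for m in r.masks_of(l,"scene")[:1]:
        print(l,round(m["p"],2),np.median(P[m["pixels"]&(d>0)],axis=0).round(3))
m=(P[...,2]>.108)&(P[...,2]<.125)&(d>0)&(P[...,0]>.6)&(P[...,1]<.1)&(P[...,1]>-.45)
N,L,S,C=cv2.connectedComponentsWithStats(m.astype(np.uint8))
for i in range(1,N):
    if S[i,4]>300: print([np.round(x,1) for x in cv2.minAreaRect((P[L==i][:,:2]*1000).astype(np.float32))])
hsv=cv2.cvtColor(im,cv2.COLOR_RGB2HSV)
y=(hsv[...,0]>20)&(hsv[...,0]<35)&(hsv[...,1]>110)&(abs(P[...,2])<.008)&(P[...,1]<-.11)&(P[...,1]>-.22)&(P[...,0]>.7)&(P[...,0]<.9)
print("tape beyond base",np.percentile(P[y][:,0],[1,99]).round(3),y.sum())
print(r.get_obs()["clock"]); print(r.hand_in())
```

```text
amber_bottle 0.73 [ 0.759 -0.149  0.084]
beaker 0.83 [0.501 0.369 0.063]
capped_tube 0.71 [ 0.493 -0.358  0.064]
[array([ 720.6, -370.1]), array([128.9,  82.7]), np.float64(52.8)]
[array([7.681e+02, 6.000e-01]), array([124.1,  81.9]), np.float64(61.1)]
tape beyond base [0.784 0.813] 335
12.6167
the job is handed in; nothing more can be done
None
```

The job is done and handed in at about 12.7 s of the 61 s allowed. I tipped both boxes towards the robot by pushing at the top. The green stamp showed on the right-hand box, so I pushed that one, still lying, from its lid end onto the tape with both open fingertips. No box was picked up.

What the last checks showed:
- **Stamped box:** it lies with its base end at x≈0.787, where the tape's centre line is at about 0.790. Its yaw is about 3°, against the tape's 2.7°. Both cameras agree, and tape shows beyond the base out to its far edge at x≈0.81.
- **Plain box:** it lies at (0.540, 0.176), on the robot's side of the tape, and its base shows no stamp.
- **Beaker:** it measured at the same position as at the start.
- **Tube:** it is upright in the pictures. I did not compare its coordinates with the start, because the first mask caught only its cap.
- **Turquoise and orange boxes:** neither moved; both measured within 1 mm of the start. I checked the blue one only by eye, and it looks unmoved.
- **One check disagreed:** the final network query for the bottle locked onto the stamped box instead, giving (0.759, -0.149). In the last pictures the bottle stands at the same pixels as before (scene px 279,217), so I take that as a false detection.

Force readings at the end of each move were about 10 N at most, and the hand was clear of everything at hand-in.

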